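# Pack the nail order into the two-bay tray

### The arm

A 6-joint arm with a two-finger parallel gripper is mounted at the origin on the work surface. World frame = base frame: x ahead of the robot, y to its left, z up, the work surface at z = 0. Lengths are in m, angles in rad, forces in N, time in s.
With the tool pointing down it reaches from about 0.35 to 0.725 m from the base axis. Payload 4.3 kg.
Tool frame: the origin (TCP) lies on the centre line of the jaws, within the pads' length; the fingertips stand 14 mm ahead of it and the grasp point (between the pads) lies 5 mm behind it; z points along the fingers, y is the direction in which the jaws open and shut (so a half turn about z gives the same grasp; the last joint's range is limited). The gripper opens to 85 mm and grips with 20 to 120 N. Pads are 22 mm wide; open, the fingers measure 114 mm over their backs; the gripper's body (76 mm by 85 mm) begins 54 mm behind the grasp point. The pads swing forward as they close: fully open they stand 13 mm farther back than shut.
Start: joints at [-1.329, 0.377, 0.081, 1.274, 0, 1.46], TCP at [0.198, -0.54, 0.224] pointing down, gripper open.
Joint ranges: [-2.72, 2.72], [-0.84, 1.66], [-1.02, 1.22], [-1.77, 2.12], [-1.37, 1.28], [-3.14, 3.14]. Speed limits (rad/s): [2.57, 2.57, 3.14, 3.14, 3.14, 3.14].

### API

Orientations are given as a unit quaternion [x, y, z, w].
In Python, from station import read_state, grab_frame, finish_job gives the robot as it stands.
- The arm moves only by the shell command python3 -m pendant 'ROWS' [FORCE]. ROWS is JSON, a list that holds one entry, the list of rows, each a list of 7 numbers: the turn, a rotation vector about the tool's x, y, z in units of 5 degrees (1.0 is 5 degrees), then the shift along the tool's x, y, z in units of 30 mm (1.0 is 30 mm), then the opening, from 0 (shut) to 1 (fully open). In form: [[[ax, ay, az, tx, ty, tz, gripper], ...]]. A call has 1 to 5 rows; each row shifts and turns the pose as measured when the row begins, along the tool's axes as they then stand; what a row does not reach is not made up. A row lasts 1/10 s, in which the tool goes at most 50 mm and 8.59 degrees, less where a joint would pass 70% of its speed; a pose out of reach is approached as far as the arm can. A call is refused whole if a number of a shift passes 1 or a number of a turn 1, either way. A call with a gripper value outside its range is refused whole. The fingers move at their own pace and stop on an object; FORCE is the grip in N (left out, the last holds). Time passes only in rows, so rows that do not move let the fingers close. It gives the time, the measured TCP pose, the force and the opening at its end, in the units of the state.
- read_state(): the state, without advancing time (a new reading comes with each control period).
- grab_frame(name): name is "scene" or "top" or "wrist"; returns a dict with "image" (384x512x3 uint8, red, green, blue), "z_map" (384x512 float32, m along the optical axis (not along the pixel's ray), 0 where there is no reading), "mtx" (3x3 intrinsics, pixels), "rvec" (rotation vector, rad) and "tvec" (3), from world to camera coordinates, as OpenCV has them; the wrist camera has in their place "mount" (4x4, takes a point from camera to tool coordinates, whose origin is the TCP and whose axes are the flange's). Camera axes: x right, y down, z forward; pixel columns grow to the right and rows downward; lengths in m; the calibration is good to about 2 mm. A picture is of the moment at which its call begins: read the wrist's pose just before it.
- finish_job(): hands the job in, once; it reports no verdict.
The state is a dict: "t": time; "joint_pos": joint angles; "joint_velocities": joint speeds; "tau": joint torques, N m; "eef_pos": TCP position; "orientation": TCP orientation; "ft_force": force on the tool from outside, world axes, zero at the start; "torque": the same for the moment, N m; "finger_gap": finger opening in m.
Only numpy, scipy, OpenCV 4.12 (cv2) and the standard library are available. Lean on these libraries where they do the work, as an engineer would, in place of code of your own. Each camera call takes 0.05 s, during which the arm holds its last target. There are 200 camera calls.

### The job

Pack the order into the wooden tray. In its wide bay stack the three lidded rectangular cartons upright, largest first, each centred on the one below with its long sides parallel to that one's, so that no base overhangs; in its narrow bay lay the T-headed steel spike flat. The round box, the eight-sided box and the plain headless bar are not part of the order: leave them where they are.

Things in the scene. Friction and masses are not known exactly. Their poses are not given: they have to be found in the camera images.
- tray: Pale wooden tray, fixed, 152 (x) x 218 (y) mm. Floor 5 thick; walls 6 thick, tops 17 above the bench. A wall along x parts it in two bays, each 140 long in x inside: wide bay 130 across in y, centre y = -38; narrow bay 70 across, centre y = +68 (both x = 0). Origin: centre of underside, z up. Fixed dishes of tacks (72 across, 22 high) stand among the things, taller equipment only beyond them.
- carton_large_mid (a point): Centre (half-way up) of the large lidded rectangular cardboard carton, 88 (x) by 68 (y) by 36 (z) mm, about 0.45 kg, loose on the bench.
- carton_medium_mid (a point): Centre (half-way up) of the medium lidded rectangular cardboard carton, 60 (x) by 46 (y) by 30 (z) mm, about 0.2 kg, loose on the bench.
- carton_small_mid (a point): Centre (half-way up) of the small lidded rectangular cardboard carton, 34 (x) by 26 (y) by 26 (z) mm, about 0.06 kg, loose on the bench.
- spike_mid (a point): Centre (half length, half-way up) of the bare steel T-headed spike lying flat on the bench along its x, 100 mm long and 12 mm thick (z) all over; shank 12 mm wide (y), narrowed to 8 mm over the last 22 mm at the -x end; the cross-bar head at the +x end is 30 mm wide (y) and 12 mm long (x). About 0.12 kg, loose.
- blank_bar_mid (a point): Look-alike, to be left: centre of a plain bare steel square bar without a head, lying along its x, 100 by 12 by 12 mm, loose.
- round_box_mid (a point): Look-alike, to be left: centre (half-way up) of a round lidded cardboard box, 65 mm across, 34 mm high, loose.
- eight_box_mid (a point): Look-alike, to be left: centre (half-way up) of an eight-sided cardboard box, 60 mm across the flats, 30 mm high, loose.
Mind the look-alikes: they are no part of the job. Of the things shaped like the part that bears spike_mid, the bare steel one is meant.

How it is judged:
On the way, in this order (a step that is already met when the one before it is completed fails the run):
1. the large carton stands on the floor of the wide bay, released (x of carton_large_mid in the frame of tray between -0.03 and 0.03 m and y of carton_large_mid in the frame of tray between -0.073 and -0.003 m and z of carton_large_mid in the frame of tray between 0.019 and 0.027 m and angle between carton_large_mid's own z axis and vertical below 0.08 rad and contact force between the fingers and carton_large below 0.1 N and linear speed of carton_large below 0.02 m/s), for 0.2 s.
2. the medium carton stands centred and square on the large one in the wide bay, released (x of carton_large_mid in the frame of tray between -0.03 and 0.03 m and y of carton_large_mid in the frame of tray between -0.073 and -0.003 m and z of carton_large_mid in the frame of tray between 0.019 and 0.027 m and angle between each of carton_large_mid, carton_medium_mid's own z axis and vertical below 0.08 rad and x of carton_medium_mid in the frame of carton_large_mid between -0.01 and 0.01 m and y of carton_medium_mid in the frame of carton_large_mid between -0.0075 and 0.0075 m and z of carton_medium_mid in the frame of carton_large_mid between 0.029 and 0.037 m and angle between the x axis of carton_medium_mid and the x axis of carton_large_mid, either way round below 0.12 rad and contact force between the fingers and carton_medium below 0.1 N and linear speed of carton_medium below 0.02 m/s), for 0.2 s.
3. the small carton stands centred and square on the medium one, the stack in the wide bay, released (x of carton_large_mid in the frame of tray between -0.03 and 0.03 m and y of carton_large_mid in the frame of tray between -0.073 and -0.003 m and z of carton_large_mid in the frame of tray between 0.019 and 0.027 m and angle between each of carton_large_mid, carton_medium_mid, carton_small_mid's own z axis and vertical below 0.08 rad and x of carton_medium_mid in the frame of carton_large_mid between -0.01 and 0.01 m and y of carton_medium_mid in the frame of carton_large_mid between -0.0075 and 0.0075 m and z of carton_medium_mid in the frame of carton_large_mid between 0.029 and 0.037 m and angle between the x axis of carton_medium_mid and the x axis of carton_large_mid, either way round below 0.12 rad and x of carton_small_mid in the frame of carton_medium_mid between -0.01 and 0.01 m and y of carton_small_mid in the frame of carton_medium_mid between -0.0075 and 0.0075 m and z of carton_small_mid in the frame of carton_medium_mid between 0.024 and 0.032 m and angle between the x axis of carton_small_mid and the x axis of carton_medium_mid, either way round below 0.12 rad and contact force between the fingers and carton_small below 0.1 N and linear speed of carton_small below 0.02 m/s), for 0.2 s.
At the end, for the whole second after the job is handed in: Wide bay: large carton flat on the floor, medium flat on it, small on top, each within 10 mm along, 7.5 mm across and 0.12 rad of the one below. Narrow bay: spike flat on the floor. All released, at rest. Round box, eight-sided box, headless bar within 20 mm of their starts (x of carton_large_mid in the frame of tray between -0.03 and 0.03 m and y of carton_large_mid in the frame of tray between -0.073 and -0.003 m and z of carton_large_mid in the frame of tray between 0.019 and 0.027 m and angle between each of carton_large_mid, carton_medium_mid, carton_small_mid's own z axis and vertical below 0.08 rad and x of carton_medium_mid in the frame of carton_large_mid between -0.01 and 0.01 m and y of carton_medium_mid in the frame of carton_large_mid between -0.0075 and 0.0075 m and z of carton_medium_mid in the frame of carton_large_mid between 0.029 and 0.037 m and angle between the x axis of carton_medium_mid and the x axis of carton_large_mid, either way round below 0.12 rad and x of carton_small_mid in the frame of carton_medium_mid between -0.01 and 0.01 m and y of carton_small_mid in the frame of carton_medium_mid between -0.0075 and 0.0075 m and z of carton_small_mid in the frame of carton_medium_mid between 0.024 and 0.032 m and angle between the x axis of carton_small_mid and the x axis of carton_medium_mid, either way round below 0.12 rad and x of spike_mid in the frame of tray between -0.028 and 0.028 m and y of spike_mid in the frame of tray between 0.038 and 0.098 m and z of spike_mid in the frame of tray between 0.007 and 0.015 m and linear speed of each of carton_large, carton_medium, carton_small, spike below 0.02 m/s and distance of each of round_box_mid, eight_box_mid, blank_bar_mid from where it was at the start of the episode below 0.02 m); the robot touches nothing.
It fails at once if a look-alike (round box, eight-sided box or headless bar) is moved by more than 20 mm (distance of any of round_box_mid, eight_box_mid, blank_bar_mid from where it was at the start of the episode above 0.02 m).
It also fails if it takes over 93 s, if anything falls off the work surface, if the arm or the gripper's body presses on something with over 40 N, if the wrist force passes 120 N, or if a joint passes its speed limit or range.

## Working session

There is one attempt and no reset: what is moved stays moved. The work goes in short steps, Python scripts to look and compute and a shell command to move; the robot and the scene stay as the last step left them, time stands still between calls to the robot, and variables do not carry over. Pictures are saved under pics/ and viewed, about 12 in all and at most 16, crops included, and the job is handed in when it is done.

```bash
ls; mkdir -p pics; cat > h.py <<'E'
import numpy as np, cv2
from station import read_state, grab_frame
from scipy.spatial.transform import Rotation as R
def cam(name):
    s=read_state(); f=grab_frame(name)
    if name=='wrist':
        T=np.eye(4);T[:3,:3]=R.from_quat(s['orientation']).as_matrix();T[:3,3]=s['eef_pos']
        f['T']=T@np.array(f['mount'])
    else:
        r=cv2.Rodrigues(np.array(f['rvec'],float))[0];T=np.eye(4);T[:3,:3]=r.T;T[:3,3]=-r.T@np.array(f['tvec']).ravel();f['T']=T
    return f
def cloud(f):
    z=f['z_map'];K=np.array(f['mtx']);v,u=np.indices(z.shape)
    p=np.stack([(u-K[0,2])/K[0,0]*z,(v-K[1,2])/K[1,1]*z,z],-1)
    p=p@f['T'][:3,:3].T+f['T'][:3,3]; p[z==0]=np.nan
    return p
def save(f,n,crop=None,s=1):
    im=f['image'][:,:,::-1]
    if crop: im=im[crop[1]:crop[3],crop[0]:crop[2]]
    cv2.imwrite('pics/'+n,cv2.resize(im,None,fx=s,fy=s,interpolation=cv2.INTER_CUBIC))
E
python3 - <<'E'
from h import *
f=cam('top');save(f,'top.png',None,1.5);print(f['T'],f['mtx']);np.save('top.npy',cloud(f))
f=cam('scene');save(f,'scene.png',None,1.5);print(f['T'])
print(read_state())
E
```

```text
pics
[[ 0.0146378  -0.99371052  0.11101866  0.3440196 ]
 [-0.99964999 -0.01209671  0.02352805 -0.00986658]
 [-0.02203711 -0.1113242  -0.99353978  1.04698813]
 [ 0.          0.          0.          1.        ]] [[386.91549903   0.         251.48678022]
 [  0.         386.91549903 190.2726503 ]
 [  0.           0.           1.        ]]
[[-0.81309635  0.34959009 -0.46546869  1.20392469]
 [ 0.58204578  0.50175552 -0.63989382  0.98335478]
 [ 0.00985095 -0.79121942 -0.61145302  0.99091107]
 [ 0.          0.          0.          1.        ]]
{'t': 0.1, 'joint_pos': array([-1.32928367e+00,  3.78026100e-01,  7.97604814e-02,  1.27437947e+00,
        1.16801857e-05,  1.46053045e+00]), 'joint_velocities': array([ 1.30592466e-03, -1.14250180e-03,  2.31654480e-03, -1.33573859e-03,
        9.00093909e-04, -2.81642759e-05]), 'tau': array([ 5.98334464e-04, -4.64694715e+01,  2.70581818e+01,  1.20932658e-02,
       -1.33546296e-04, -5.69303239e-06]), 'eef_pos': array([ 0.19801131, -0.53919756,  0.22303408]), 'orientation': array([ 9.84570902e-01,  1.74983671e-01, -5.47900093e-05, -9.22774949e-04]), 'ft_force': array([-0.10421601,  0.27611566, -0.29822871]), 'torque': array([-0.01255519,  0.00040557,  0.00133397]), 'finger_gap': 0.08561430441553293}
```

View pics/top.png

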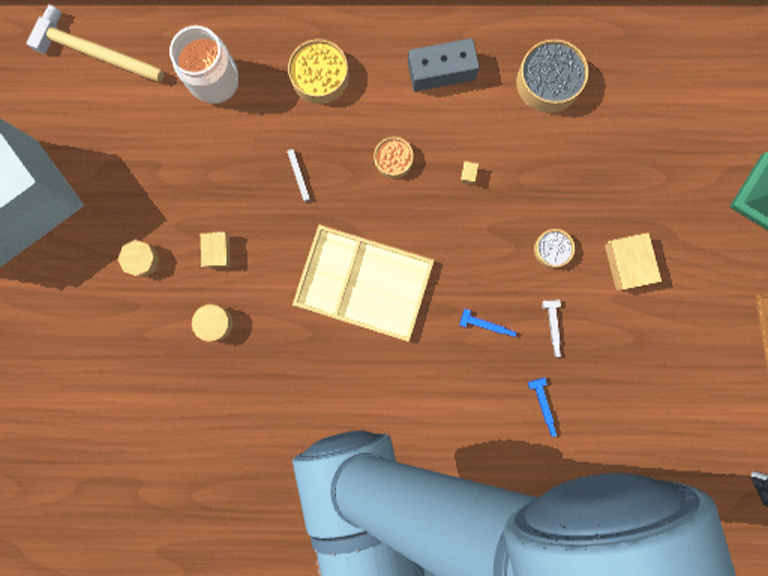

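View pics/scene.png

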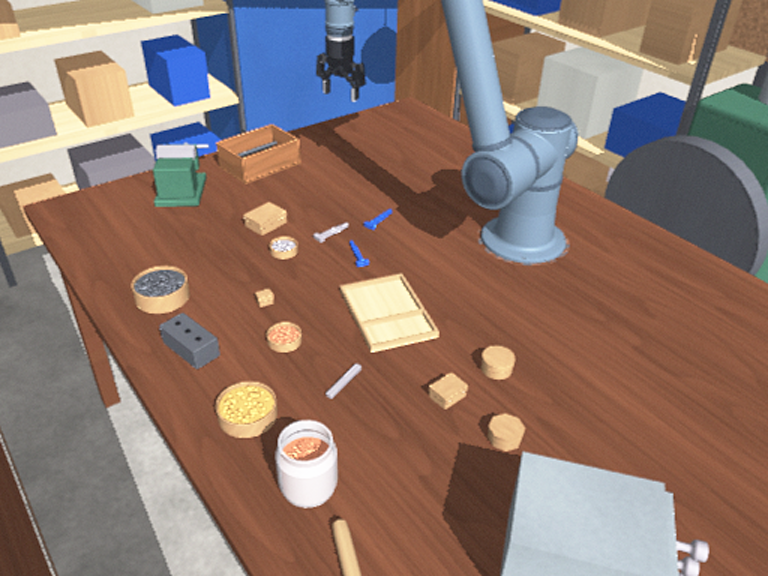

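Top view (1.5x px): the large carton is at (635,262), medium at (214,250) and small at (470,172). There are three T-spikes: white/steel at (554,328), blue at (488,324) and (543,407). Only (554,328) is bare steel, so it is the one meant. The headless bar is at (299,176), the round box at (211,323) and the eight-sided box at (137,257). The tray is near (364,284), rotated.

```bash
cat > m.py <<'E'
from h import *
def rect(P,im,u0,v0,u1,v1,zlo,zhi,mask=None):
    q=P[v0:v1,u0:u1]; m=(q[...,2]>zlo)&(q[...,2]<zhi)
    if mask is not None: m&=mask[v0:v1,u0:u1]
    n,l,st,_=cv2.connectedComponentsWithStats(m.astype(np.uint8)); k=1+np.argmax(st[1:,4]); m=l==k
    pts=q[m]; c,(w,h),a=cv2.minAreaRect(pts[:,:2].astype(np.float32))
    if w<h: w,h,a=h,w,a+90
    return np.round([c[0]*1e3,c[1]*1e3,np.median(pts[:,2])*1e3,w*1e3,h*1e3,(a+90)%180-90],1)
E
python3 - <<'E'
from m import *
f=cam('top');P=cloud(f)
B=lambda a,b,r:(max(0,int(a/1.5-r)),int(b/1.5-r),int(a/1.5+r),int(b/1.5+r))
for n,a,b,r,lo,hi in [('L',635,262,28,.03,.045),('M',214,250,18,.024,.04),('S',470,172,14,.02,.035),('spike',554,328,23,.008,.02),('bar',299,176,23,.008,.02),('round',211,323,18,.025,.045),('eight',137,257,18,.024,.04),('tray',364,284,55,.012,.025),('d1',393,157,20,.012,.04),('d2',555,248,18,.012,.04),('blue1',488,324,22,.008,.02),('blue2',543,407,23,.008,.02),('bench',364,200,10,-.02,.02)]:
    print(n,rect(P,None,*B(a,b,r),lo,hi))
save(f,'crop.png',(300,90,460,300),2.8)
E
```

```text
L [ 506.1 -435.3   35.3   88.1   70.2   12. ]
M [520.2 308.7  29.4  60.8  45.7   3.5]
S [ 667.6 -148.6   25.2   35.8   25.8  -10.2]
spike [ 388.8 -303.4   11.5   98.4   29.2   10.8]
bar [663.8 163.8  11.5  98.8  11.5  19.7]
round [388.4 307.5  33.3  63.8  62.7  46.9]
eight [502.8 448.5  29.6  61.1  59.5  72.5]
tray [465.1  41.1  16.4 218.5 152.3  73.3]
d1 [696.9 -11.4  16.7  70.9  70.1  -9.2]
d2 [ 530.5 -300.1   15.9   65.6   65.5  -89.8]
blue1 [ 390.4 -183.2   11.4   99.    29.6   71.7]
blue2 [ 250.5 -284.3   11.1   99.5   29.6   21.3]
bench [ 6.218e+02  4.510e+01 -4.000e-01  5.590e+01  5.320e+01  7.000e-01]
```

View pics/crop.png

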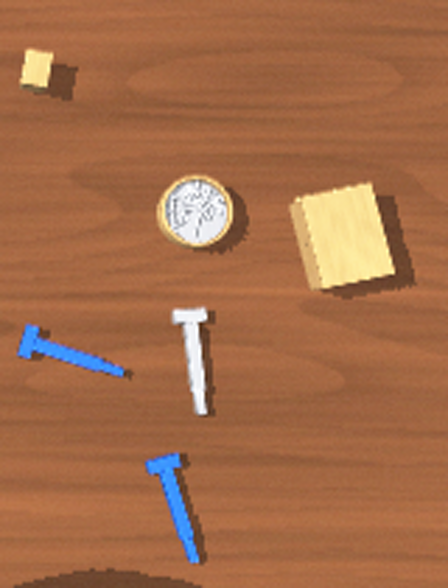

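The crop confirms it: the grey-white T-headed spike at crop px (196,360) is bare steel. The two at (75,350) and (175,510) are painted blue. Measured sizes and heights all match the spec, so I'll check the finger geometry in the wrist view and move.

```bash
cat > go.py <<'E'
import sys
from h import *
# go.py x y z(mm) yaw(deg of tool x, mod 180) : turn units first, then shift units in the turned frame
x,y,z,yaw=map(float,sys.argv[1:5]); s=read_state()
C=R.from_quat(s['orientation']); cy=np.degrees(np.arctan2(*C.as_matrix()[[1,0],0]))
d=(yaw-cy+90)%180-90; 
if len(sys.argv)>5: d+=float(sys.argv[5])
T=R.from_euler('z',cy+d,degrees=True)*R.from_rotvec([np.pi,0,0])
rv=np.degrees((C.inv()*T).as_rotvec())/5
sh=T.inv().apply(np.array([x,y,z])/1e3-s['eef_pos'])/.03
print('t%.1f'%s['t'],'p',np.round(s['eef_pos']*1e3,1),'yaw %.1f q6 %.2f gap %.1f F'%(cy,s['joint_pos'][5],s['finger_gap']*1e3),np.round(s['ft_force'],1),'| turn',np.round(rv,2),'shift',np.round(sh,2))
E
python3 go.py 506 -435 100 12
python3 - <<'E'
from h import *
f=cam('wrist');save(f,'w0.png',None,1.2)
z=f['z_map'];K=np.array(f['mtx']);v,u=np.indices(z.shape)
p=np.stack([(u-K[0,2])/K[0,0]*z,(v-K[1,2])/K[1,1]*z,z],-1);M=np.array(f['mount']);p=p@M[:3,:3].T+M[:3,3]
m=(z>0)&(p[...,2]<.08)&(abs(p[...,0])<.03)
for s in(-1,1):
  q=p[m&(s*p[...,1]>0)];print(len(q), np.round(np.percentile(q,[0,5,50,95,100],axis=0)*1e3,1) if len(q) else '')
print(np.round(M,3))
E
```

```text
t0.1 p [ 198.  -539.3  223.2] yaw 20.2 q6 1.46 gap 85.6 F [-0.2  0.5 -0.3] | turn [-0.02 -0.    1.63] shift [10.76 -1.27  4.11]
19365 [[ -13.4  -72.7 -107.4]
 [  -7.7  -65.7 -102.7]
 [  10.7  -40.8  -84.1]
 [  18.3   -4.7  -41.4]
 [  20.4   -0.   -20.1]]
20086 [[ -13.5    0.  -107.4]
 [  -7.6    5.1 -102.6]
 [  10.7   45.2  -84.8]
 [  18.3   70.1  -41.9]
 [  20.5   76.9  -20.6]]
[[ 0.001 -0.957 -0.289  0.073]
 [ 1.     0.001  0.001  0.002]
 [-0.    -0.289  0.957 -0.151]
 [ 0.     0.     0.     1.   ]]
```

View pics/w0.png

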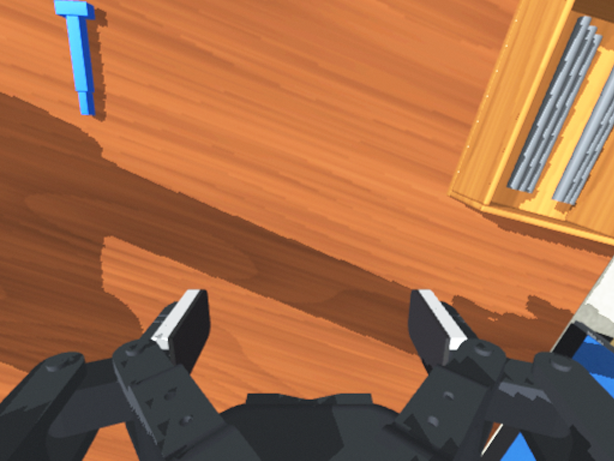

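The wrist view shows both fingers open. The white pad tips are near (200,295) and (420,295), with the wooden box of rods at the right. I'll measure the pad depth while starting the move.

```bash
python3 -m pendant '[[[0,0,0.8,0,0,0.5,1],[0,0,0.8,0,0,0.5,1],[0,0,0,1,-0.1,0.5,1],[0,0,0,1,-0.1,0.5,1],[0,0,0,1,-0.1,0.5,1]]]' 60
python3 -m pendant '[[[0,0,0,1,-0.1,0.4,1],[0,0,0,1,-0.1,0.4,1],[0,0,0,1,-0.1,0.4,1],[0,0,0,1,-0.1,0.2,1],[0,0,0,1,-0.1,0,1]]]'
python3 - <<'E'
from h import *
f=cam('wrist')
z=f['z_map'];K=np.array(f['mtx']);v,u=np.indices(z.shape)
p=np.stack([(u-K[0,2])/K[0,0]*z,(v-K[1,2])/K[1,1]*z,z],-1);M=np.array(f['mount']);p=p@M[:3,:3].T+M[:3,3]
for a,b in [(190,246),(195,245),(200,246),(168,250),(150,265),(140,284),(170,270),(168,245)]:
  a=int(a/1.2) if 0 else a; print((a,b),np.round(p[b,a]*1e3,1),f['image'][b,a])
E
python3 go.py 506 -435 100 12
```

```text
t: 0.7
eef_pos: [0.2833, -0.5148, 0.1475]
orientation: [0.995, 0.099, -0.0, 0.002]
ft_force: [-0.3, -0.2, 0.6]
finger_gap: 0.0856
t: 1.2
eef_pos: [0.4311, -0.466, 0.0991]
orientation: [0.995, 0.099, -0.002, -0.001]
ft_force: [0.7, -0.0, -0.4]
finger_gap: 0.0855
(190, 246) [-56.8 -63.1  99.1] [176  97  57]
(195, 245) [-55.9 -58.3  99.4] [177  99  56]
(200, 246) [-56.5 -53.3  98.6] [178  98  56]
(168, 250) [  7.6 -40.5 -28.3] [26 23 26]
(150, 265) [ 11.4 -41.6 -48. ] [127 129 131]
(140, 284) [  9.9 -41.5 -58.9] [51 52 53]
(170, 270) [ -3.2 -40.4 -28.5] [25 24 26]
(168, 245) [ 10.3 -40.2 -28.3] [28 27 28]
t1.2 p [ 435.9 -464.1   99.4] yaw 11.6 q6 2.02 gap 85.7 F [3.  1.7 0.2] | turn [-0.04 -0.   -0.09] shift [ 2.49 -0.46 -0.02]
```

```bash
python3 - <<'E'
from h import *
f=cam('wrist')
z=f['z_map'];K=np.array(f['mtx']);v,u=np.indices(z.shape)
p=np.stack([(u-K[0,2])/K[0,0]*z,(v-K[1,2])/K[1,1]*z,z],-1);M=np.array(f['mount']);p=p@M[:3,:3].T+M[:3,3]
print('wrist row 255',[(c,*np.round(p[255,c]*1e3).astype(int)) for c in range(130,186,5)])
s=read_state();f=cam('scene');P=cloud(f);e=s['eef_pos']
d=P-e; m=(abs(d[...,0])<.08)&(abs(d[...,1])<.08)&(d[...,2]>-.05)&(d[...,2]<.08)
q=d[m];vv,uu=np.where(m);print(len(q),np.round(np.sort(-q[:,2])[-40::6]*1e3,1),vv.min(),vv.max(),uu.min(),uu.max())
yd=R.from_quat(s['orientation']).inv().apply(q)*1e3
for sg in(-1,1):
  r=yd[sg*yd[:,1]>0]; r=r[np.argsort(-r[:,2])[:5]];print(np.round(r,1))
save(f,'s1.png',(180,60,340,200),4)
E
```

```text
wrist row 255 [(130, np.int64(-67), np.int64(-123), np.int64(100)), (135, np.int64(-67), np.int64(-118), np.int64(99)), (140, np.int64(6), np.int64(-53), np.int64(-31)), (145, np.int64(7), np.int64(-50), np.int64(-32)), (150, np.int64(10), np.int64(-45), np.int64(-38)), (155, np.int64(11), np.int64(-43), np.int64(-39)), (160, np.int64(10), np.int64(-41), np.int64(-38)), (165, np.int64(8), np.int64(-40), np.int64(-34)), (170, np.int64(4), np.int64(-40), np.int64(-27)), (175, np.int64(-67), np.int64(-79), np.int64(99)), (180, np.int64(-67), np.int64(-74), np.int64(99)), (185, np.int64(-66), np.int64(-69), np.int64(98))]
165 [-40.9 -38.4 -37.4 -34.4 -32.6 -29.1 -25. ] 95 119 173 202
[[  7.3 -46.7 -21.8]
 [  0.3 -50.7 -24.9]
 [  5.7 -45.2 -24.9]
 [  6.1 -51.6 -27.5]
 [ 13.5 -48.5 -29.2]]
[[ -7.1  45.6 -21.6]
 [  4.4  44.3 -22. ]
 [  0.1  42.9 -25.3]
 [ 13.5  39.1 -27.3]
 [  7.5  39.9 -29.1]]
```

View pics/s1.png

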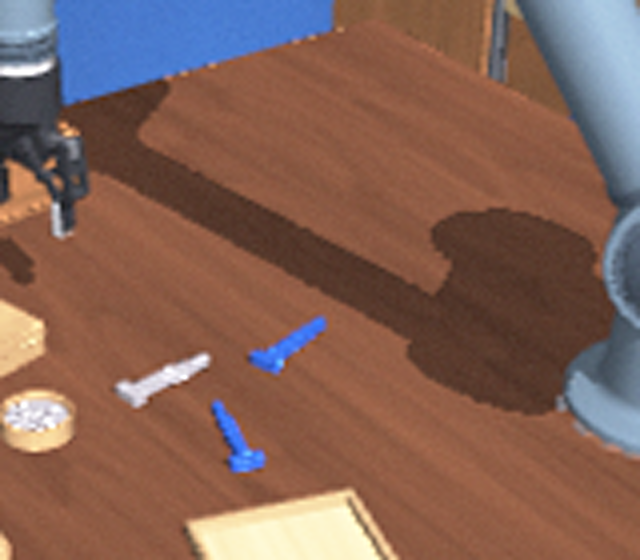

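Both views put the open fingertips about 20 mm behind the TCP, while the sheet suggests about +1 mm. I'll move over the carton, go down carefully and check from near.

```bash
python3 -m pendant '[[[0,0,0,0.9,-0.16,0,1],[0,0,0,0.9,-0.15,0,1],[0,0,0,0.6,-0.1,0,1],[0,0,0,0,0,0.5,1],[0,0,0,0,0,0.5,1]]]'
python3 go.py 506 -435 40 12
python3 - <<'E'
from h import *
s=read_state();f=cam('scene');P=cloud(f);e=s['eef_pos']
d=P-e; m=(abs(d[...,0])<.08)&(abs(d[...,1])<.08)&(d[...,2]>-.035)&(d[...,2]<.08)
q=d[m];yd=R.from_quat(s['orientation']).inv().apply(q)*1e3
for sg in(-1,1):
  r=yd[sg*yd[:,1]>0]; r=r[np.argsort(-r[:,2])[:8:2]];print(np.round(r,1))
f=cam('wrist');save(f,'w1.png',None,1.2)
E
```

```text
t: 1.85
eef_pos: [0.4999, -0.4431, 0.0718]
orientation: [0.995, 0.098, -0.002, 0.002]
ft_force: [0.1, 1.0, -0.2]
finger_gap: 0.0852
t1.9 p [ 499.9 -443.1   71.8] yaw 11.2 q6 2.13 gap 85.2 F [ 0.1  1.  -0.2] | turn [ 0.04  0.04 -0.16] shift [ 0.25 -0.22  1.06]
[[-30.3 -37.   35. ]
 [ 23.6 -34.4  34.8]
 [ 35.1 -12.4  34.7]
 [ 43.6 -34.5  34.7]]
[[ -9.6  16.8  35. ]
 [-12.8   2.5  35. ]
 [-24.8  22.7  34.9]
 [  0.5   4.8  34.7]]
```

View pics/w1.png

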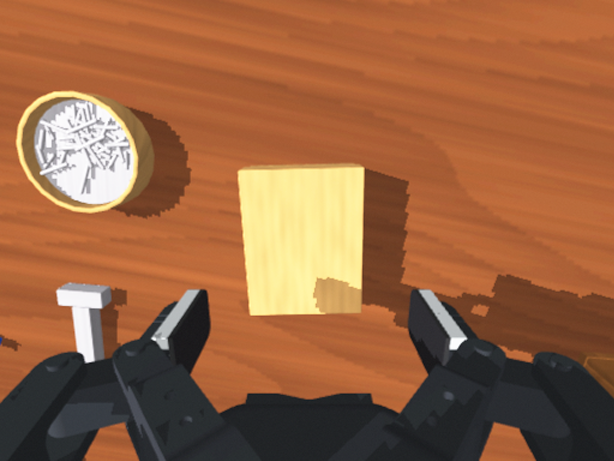

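The wrist view shows the large carton at px (240–365,165–315) between the fingers, slightly to the left. I'll measure it from here.

```bash
python3 - <<'E'
from m import *
f=cam('wrist');P=cloud(f)
print(rect(P,None,185,125,320,275,.03,.045))
E
python3 -m pendant '[[[0,0,-0.1,0.25,-0.22,0.5,1],[0,0,0,0,0,0.5,1]]]'; python3 go.py 506 -435 20 12
```

```text
[ 507.2 -439.6   36.6   88.4   68.4   12.5]
t: 2.2
eef_pos: [0.5055, -0.4373, 0.0446]
orientation: [0.995, 0.101, -0.001, 0.003]
ft_force: [0.1, 0.4, 0.1]
finger_gap: 0.0856
t2.2 p [ 505.5 -437.3   44.6] yaw 11.6 q6 2.13 gap 85.6 F [0.1 0.4 0.1] | turn [ 0.07  0.03 -0.09] shift [ 0.03 -0.07  0.82]
```

```bash
python3 -m pendant '[[[0,0,-0.1,0.05,0.05,0.45,1],[0,0,0,0,0,0.45,1],[0,0,0,0,0,0,1]]]'; python3 go.py 507 -438 17 12
python3 - <<'E'
from h import *
s=read_state();f=cam('scene');save(f,'s2.png',(145,90,245,175),6)
f=cam('wrist');save(f,'w2.png',None,1)
E
```

```text
t: 2.5
eef_pos: [0.5062, -0.4396, 0.0164]
orientation: [0.995, 0.105, -0.001, 0.003]
ft_force: [-0.0, 0.6, -0.3]
finger_gap: 0.0856
t2.5 p [ 506.2 -439.6   16.4] yaw 12.0 q6 2.13 gap 85.6 F [-0.   0.6 -0.3] | turn [0.07 0.03 0.  ] shift [ 0.04 -0.05 -0.02]
```

View pics/s2.png

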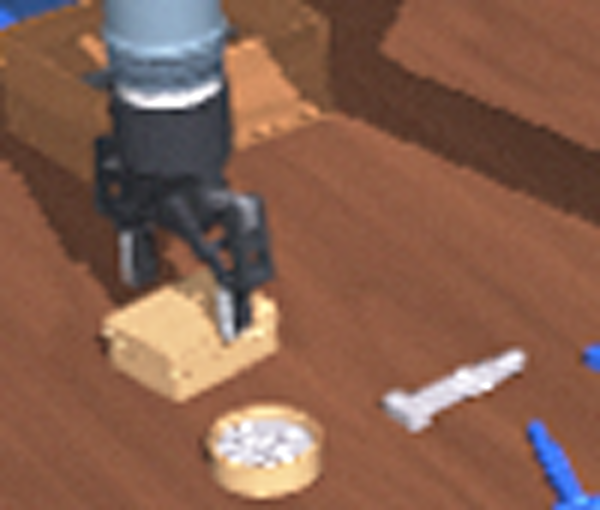

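The tip, near crop (232,338), is only just past the carton's top edge. That confirms the measured geometry: open tips well behind the TCP. Going lower.

```bash
python3 -m pendant '[[[0,0,0,0.04,-0.05,0.25,1],[0,0,0,0,0,0.23,1]]]'; python3 go.py 507 -438 3 12
python3 - <<'E'
from h import *
s=read_state();f=cam('scene');P=cloud(f)
for r in range(143,153): print(r,[tuple(np.round(P[r,c]*1e3).astype(int).tolist()) for c in range(181,187)])
save(f,'s3.png',(145,90,245,175),6)
E
```

```text
t: 2.8
eef_pos: [0.5095, -0.4406, 0.0057]
orientation: [0.995, 0.104, 0.001, 0.006]
ft_force: [-0.1, 0.4, -0.1]
finger_gap: 0.0855
t2.8 p [ 509.5 -440.6    5.7] yaw 12.0 q6 2.13 gap 85.5 F [-0.1  0.4 -0.1] | turn [ 0.14 -0.01 -0.  ] shift [-0.06 -0.1   0.09]
143 [(513, -393, 55), (509, -393, 54), (505, -391, 53), (506, -380, 59), (496, -392, 50), (494, -387, 52)]
144 [(512, -395, 49), (510, -391, 51), (506, -390, 50), (500, -393, 46), (499, -388, 48), (497, -383, 50)]
145 [(513, -394, 46), (513, -386, 50), (506, -391, 45), (507, -381, 50), (501, -385, 46), (496, -386, 44)]
146 [(514, -393, 42), (512, -389, 44), (507, -389, 42), (504, -387, 42), (499, -389, 39), (493, -391, 36)]
147 [(513, -395, 36), (510, -393, 36), (509, -387, 39), (508, -381, 42), (501, -386, 37), (494, -391, 31)]
148 [(512, -398, 30), (512, -389, 35), (504, -397, 27), (505, -387, 33), (490, -407, 18), (486, -407, 15)]
149 [(513, -397, 26), (505, -404, 20), (500, -406, 17), (493, -411, 12), (491, -407, 13), (486, -408, 10)]
150 [(511, -402, 18), (503, -408, 12), (499, -408, 11), (494, -409, 9), (493, -403, 11), (485, -411, 4)]
151 [(511, -402, 14), (507, -401, 13), (496, -414, 2), (495, -408, 5), (492, -405, 5), (486, -408, 1)]
152 [(509, -407, 6), (508, -399, 9), (500, -408, 2), (498, -403, 4), (493, -405, 1), (494, -394, 7)]
```

View pics/s3.png

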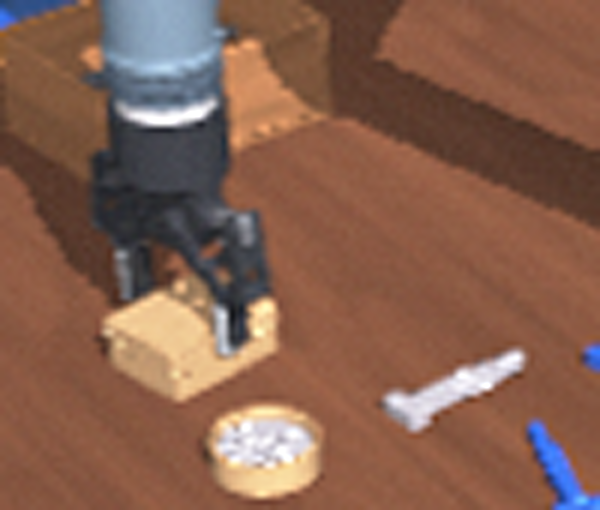

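The tip is now at z≈28 mm with TCP z at 6, so I'm going 14 mm lower and closing.

```bash
python3 -m pendant '[[[0.14,0,0,-0.06,-0.08,0.22,1],[0,0,0,0,0,0.22,1],[0,0,0,0,0,0,0.7],[0,0,0,0,0,0,0.6],[0,0,0,0,0,0,0.6]]]' 60;  python3 go.py 507 -438 -9 12;python3 -m pendant '[[[0,0,0,0,0,0,0.5],[0,0,0,0,0,0,0.5],[0,0,0,0,0,0,0.5]]]'; python3 go.py 507 -438 -9 12
```

```text
t: 3.35
eef_pos: [0.5066, -0.438, -0.0098]
orientation: [0.995, 0.104, -0.0, -0.001]
ft_force: [-0.0, 0.1, -1.0]
finger_gap: 0.0674
t3.4 p [ 506.6 -438.    -9.8] yaw 12.0 q6 2.12 gap 67.4 F [-0.   0.1 -1. ] | turn [-0.03 -0.   -0.  ] shift [ 0.01  0.   -0.03]
t: 3.65
eef_pos: [0.5066, -0.438, -0.0098]
orientation: [0.995, 0.104, -0.0, -0.001]
ft_force: [-0.2, 1.1, 0.2]
finger_gap: 0.0675
t3.6 p [ 506.6 -438.    -9.8] yaw 12.0 q6 2.12 gap 67.5 F [-0.2  1.1  0.2] | turn [-0.03 -0.   -0.  ] shift [ 0.01  0.   -0.03]
```

Gripped at 67.4 mm. Lifting, then carrying to the wide bay centre (454,5) at yaw 6°, which fits the bay with margin and stays inside joint 6's range.

```bash
python3 -m pendant '[[[0,0,0,0,0,-0.5,0.5],[0,0,0,0,0,-0.7,0.5],[0,0,0.6,0,0,-0.8,0.5],[0,0,0.6,0,0,-0.3,0.5]]]';python3 go.py 454 5 50 6
```

```text
t: 4.05
eef_pos: [0.5028, -0.4342, 0.0579]
orientation: [0.999, 0.051, -0.004, -0.006]
ft_force: [0.4, -1.0, -5.1]
finger_gap: 0.0671
t4.0 p [ 502.8 -434.2   57.9] yaw 5.8 q6 2.23 gap 67.1 F [ 0.4 -1.  -5.1] | turn [-0.14  0.09 -0.04] shift [ -0.09 -14.73   0.26]
```

Held (−5 N, matching 0.45 kg). Carrying on.

```bash
python3 -m pendant '[[[-0.14,0.09,0,0,-0.5,0,0.5],[0,0,0,0,-1,0,0.5],[0,0,0,0,-1,0,0.5],[0,0,0,0,-1,0,0.5],[0,0,0,0,-1,0,0.5]]]'
python3 -m pendant '[[[0,0,0,0,-1,0,0.5],[0,0,0,0,-1,0,0.5],[0,0,0,0,-1,0,0.5],[0,0,0,0,-1,0,0.5],[0,0,0,0,-1,0,0.5]]]'
python3 go.py 454 5 50 6
```

```text
t: 4.55
eef_pos: [0.4895, -0.3013, 0.0621]
orientation: [0.999, 0.047, 0.002, 0.003]
ft_force: [0.6, 0.7, -4.5]
finger_gap: 0.067
t: 5.05
eef_pos: [0.4722, -0.1446, 0.0635]
orientation: [0.999, 0.046, 0.001, 0.002]
ft_force: [-0.6, -0.5, -5.2]
finger_gap: 0.0675
t5.0 p [ 472.2 -144.6   63.5] yaw 5.3 q6 2.62 gap 67.5 F [-0.6 -0.5 -5.2] | turn [ 0.04 -0.01 -0.14] shift [-0.08 -5.02  0.45]
```

```bash
python3 -m pendant '[[[0,0,-0.1,0,-1,0,0.5],[0,0,0,0,-1,0,0.5],[0,0,0,0,-1,0,0.5],[0,0,0,0,-1,0,0.5],[0,0,0,0,-0.6,0,0.5]]]'
python3 -m pendant '[[[0,0,0,0,0,0.4,0.5],[0,0,0,0,0,0.2,0.5]]]';python3 go.py 454 5 -4 6
```

```text
t: 5.55
eef_pos: [0.4548, 0.0001, 0.0656]
orientation: [0.999, 0.051, -0.0, 0.001]
ft_force: [-0.4, -0.8, -5.5]
finger_gap: 0.0672
t: 5.75
eef_pos: [0.4545, 0.0022, 0.0483]
orientation: [0.999, 0.054, 0.0, 0.001]
ft_force: [-0.1, -0.0, -4.7]
finger_gap: 0.0672
t5.8 p [454.5   2.2  48.3] yaw 6.1 q6 2.90 gap 67.2 F [-0.1 -0.  -4.7] | turn [ 0.02 -0.01  0.03] shift [-0.01 -0.1   1.74]
```

```bash
python3 -m pendant '[[[0,0,0,0,-0.1,0.6,0.5],[0,0,0,0,0,0.6,0.5],[0,0,0,0,0,0.3,0.5],[0,0,0,0,0,0.12,0.5]]]';python3 go.py 454 5 -4 6
```

```text
t: 6.15
eef_pos: [0.4546, 0.0019, -0.0025]
orientation: [0.999, 0.052, 0.0, 0.002]
ft_force: [-0.3, 0.8, -4.2]
finger_gap: 0.067
t6.2 p [454.6   1.9  -2.5] yaw 5.9 q6 2.91 gap 67.0 F [-0.3  0.8 -4.2] | turn [ 0.04 -0.01 -0.02] shift [-0.01 -0.11  0.05]
```

```bash
python3 -m pendant '[[[0,0,0,0,0,0.08,0.5],[0,0,0,0,0,0.03,0.5],[0,0,0,0,0,0,0.95],[0,0,0,0,0,0,0.95],[0,0,0,0,0,0,0.95]]]';python3 -m pendant '[[[0,0,0,0,0,-0.6,1],[0,0,0,0,0,-0.8,1],[0,0,0,0,0,-1,1],[0,0,0,0,0,-1,1]]]';python3 go.py 520 309 90 183.5
```

```text
t: 6.65
eef_pos: [0.4587, 0.0001, -0.0019]
orientation: [0.999, 0.05, 0.004, 0.002]
ft_force: [-0.4, -0.1, 0.6]
finger_gap: 0.0812
t: 7.05
eef_pos: [0.4563, 0.0004, 0.1012]
orientation: [0.999, 0.05, 0.002, 0.002]
ft_force: [0.4, 0.3, -0.7]
finger_gap: 0.0855
t7.0 p [4.563e+02 4.000e-01 1.012e+02] yaw 5.7 q6 2.91 gap 85.5 F [ 0.4  0.3 -0.7] | turn [ 0.04 -0.03  0.45] shift [  2.75 -10.14   0.37]
```

Large carton released. Now a half turn the other way, to yaw ≈183.5 for the joint 6 range, over the open space.

```bash
python3 - <<'E'
from m import *
f=cam('wrist');P=cloud(f);save(f,'w4.png',None,1)
print(rect(P,None,100,60,400,330,.037,.046))
E
for i in 1 2 3; do python3 -m pendant '[[[0,0,-1,0,0,0,1],[0,0,-1,0,0,0,1],[0,0,-1,0,0,0,1],[0,0,-1,0,0,0,1],[0,0,-1,0,0,0,1]]]' | sed -n 3p; done
python3 go.py 520 309 90 183.5 180
```

```text
[455.6  -1.2  41.6  88.2  68.1   6.3]
orientation: [0.962, 0.273, 0.011, 0.007]
orientation: [0.875, 0.483, 0.012, 0.011]
orientation: [0.744, 0.668, 0.011, 0.016]
t8.6 p [471.3  -2.3 114.9] yaw 83.9 q6 1.54 gap 85.4 F [-0.3 -0.3 -0.9] | turn [  0.27   0.43 -19.92] shift [-2.26 10.26  0.83]
```

View pics/w4.png

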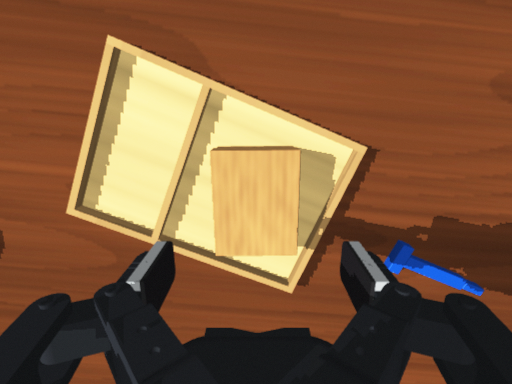

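The large carton, px (212–300,147–257), lies flat inside the wide bay and clear of the walls, with its top at 41 mm as expected. The rest of the turn, plus a drift correction:

```bash
python3 -m pendant '[[[0.1,0.1,-1,0,0.5,0,1],[0,0.1,-1,0,0.6,0,1],[0,0,-1,0,0.6,0,1],[0,0,-1,0,0.6,0,1],[0,0,-1,0,0.5,0,1]]]'
python3 -m pendant '[[[0,0,-1,0,0.4,0,1],[0,0,-1,0,0.4,0,1],[0,0,-1,0,0.4,0,1],[0,0,-1,0,0.4,0,1],[0,0,-1,0,0.4,0,1]]]'
python3 -m pendant '[[[0,0,-1,0,0.4,0,1],[0,0,-1,0,0.4,0,1],[0,0,-1,0,0.4,0,1],[0,0,-1,0,0.4,0,1],[0,0,-1,0,0.4,0,1]]]'
python3 go.py 520 309 90 183.5
```

```text
t: 9.1
eef_pos: [0.557, 0.0034, 0.1188]
orientation: [0.574, 0.819, 0.012, 0.011]
ft_force: [-0.0, -0.3, 0.9]
finger_gap: 0.0854
t: 9.6
eef_pos: [0.6141, 0.0334, 0.1219]
orientation: [0.375, 0.927, 0.01, 0.016]
ft_force: [-0.1, -0.2, 0.3]
finger_gap: 0.085
t: 10.1
eef_pos: [0.6515, 0.084, 0.1243]
orientation: [0.157, 0.987, 0.006, 0.021]
ft_force: [0.6, 0.3, 0.3]
finger_gap: 0.0854
t10.1 p [651.5  84.  124.3] yaw 161.9 q6 0.35 gap 85.4 F [0.6 0.3 0.3] | turn [ 0.12  0.49 -4.32] shift [3.92 7.75 1.14]
```

```bash
python3 -m pendant '[[[0,0.15,-1,0,0.5,0.1,1],[0,0.15,-1,0,0.7,0.1,1],[0,0.15,-1,0.2,1,0.1,1],[0,0,-1,0.4,1,0.1,1],[0,0,-0.3,0.8,1,0.1,1]]]'
python3 go.py 520 309 90 183.5
```

```text
t: 10.6
eef_pos: [0.6298, 0.2101, 0.1112]
orientation: [-0.035, 0.999, 0.006, 0.007]
ft_force: [0.4, 0.1, 0.8]
finger_gap: 0.0856
t10.6 p [629.8 210.1 111.2] yaw -175.9 q6 0.15 gap 85.6 F [0.4 0.1 0.8] | turn [0.13 0.15 0.11] shift [3.45 3.51 0.71]
```

```bash
python3 -m pendant '[[[0,0,0,0.6,0.9,0.1,1],[0,0,0,0.6,0.9,0.1,1],[0,0,0,0.6,0.9,0.2,1]]]'
python3 go.py 520 309 70 183.5; python3 - <<'E'
from m import *
f=cam('wrist');P=cloud(f);save(f,'w5.png',None,1)
print(rect(P,None,100,60,420,300,.025,.034))
E
```

```text
t: 10.9
eef_pos: [0.5696, 0.2912, 0.0996]
orientation: [-0.036, 0.999, 0.006, 0.008]
ft_force: [-0.2, 0.0, 0.3]
finger_gap: 0.0854
t10.9 p [569.6 291.2  99.6] yaw -175.9 q6 0.30 gap 85.4 F [-0.2  0.   0.3] | turn [0.14 0.2  0.12] shift [1.61 0.69 0.99]
[521.9 307.2  30.7  59.8  46.1   4.4]
```

View pics/w5.png

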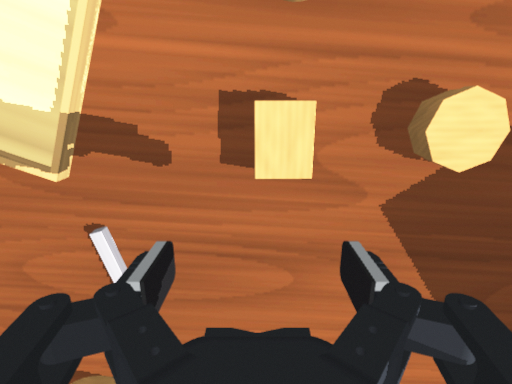

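The medium carton, px (255–315,100–180), has the measured size 59.8×46.1. It is rectangular with nothing else near, and the octagon at (465,130) stays clear.

```bash
python3 -m pendant '[[[0.14,0.2,0.1,0.8,0.35,0,1],[0,0,0,0.7,0.3,0,1],[0,0,0,0.1,0.05,0.5,1],[0,0,0,0,0,0.5,1]]]'
python3 go.py 521.5 308 -5 184
```

```text
t: 11.35
eef_pos: [0.5151, 0.317, 0.07]
orientation: [-0.036, 0.999, 0.002, 0.0]
ft_force: [0.6, -1.1, -0.3]
finger_gap: 0.085
t11.3 p [515.1 317.   70. ] yaw -175.8 q6 0.37 gap 85.0 F [ 0.6 -1.1 -0.3] | turn [0.06 0.01 0.03] shift [-0.19 -0.31  2.5 ]
```

```bash
python3 -m pendant '[[[0.06,0,0,-0.1,-0.15,0.5,0.9],[0,0,0,-0.1,-0.15,0.6,0.9],[0,0,0,0,0,0.6,0.9],[0,0,0,0,0,0.5,0.9],[0,0,0,0,0,0.2,0.9]]]'
python3 go.py 521.5 308 -5 184
```

```text
t: 11.85
eef_pos: [0.5239, 0.309, -0.0042]
orientation: [-0.037, 0.999, 0.0, 0.003]
ft_force: [-0.3, 0.3, 0.2]
finger_gap: 0.0768
t11.8 p [523.9 309.   -4.2] yaw -175.8 q6 0.36 gap 76.8 F [-0.3  0.3  0.2] | turn [0.   0.06 0.05] shift [ 0.08 -0.03  0.03]
```

```bash
python3 -m pendant '[[[0,0,0,0.06,0,0,0.6],[0,0,0,0,0,0,0.45],[0,0,0,0,0,0,0.35],[0,0,0,0,0,0,0.3],[0,0,0,0,0,0,0.3]]]' 40
python3 -m pendant '[[[0,0,0,0,0,0,0.3],[0,0,0,0,0,0,0.3]]]'
python3 go.py 521.5 308 -5 184
```

```text
t: 12.35
eef_pos: [0.5229, 0.3091, -0.0029]
orientation: [-0.037, 0.999, 0.001, 0.003]
ft_force: [-0.1, 0.0, -2.4]
finger_gap: 0.0453
t: 12.55
eef_pos: [0.5229, 0.3091, -0.0028]
orientation: [-0.037, 0.999, 0.001, 0.003]
ft_force: [-0.2, 0.2, -2.8]
finger_gap: 0.0452
t12.6 p [522.9 309.1  -2.8] yaw -175.7 q6 0.36 gap 45.2 F [-0.2  0.2 -2.8] | turn [0.01 0.08 0.05] shift [ 0.05 -0.03  0.07]
```

```bash
python3 -m pendant '[[[0,0,0,0,0,-0.5,0.3],[0,0,0,0,0,-0.9,0.3],[0,0,0,0,0,-1,0.3],[0,0,-0.5,0,0,-0.2,0.3]]]'
python3 go.py 457 -1 70 186.3
```

```text
t: 12.95
eef_pos: [0.5199, 0.3078, 0.0751]
orientation: [-0.059, 0.998, -0.001, 0.0]
ft_force: [0.2, 0.1, -2.3]
finger_gap: 0.0452
t12.9 p [519.9 307.8  75.1] yaw -173.2 q6 0.31 gap 45.2 F [ 0.2  0.1 -2.3] | turn [-0.02  0.01  0.1 ] shift [  3.21 -10.     0.17]
```

```bash
python3 -m pendant '[[[0,0,0,0.2,-0.6,0,0.3],[0,0,0,0.3,-1,0,0.3],[0,0,0,0.3,-1,0,0.3],[0,0,0,0.3,-1,0,0.3],[0,0,0,0.3,-1,0,0.3]]]'
python3 -m pendant '[[[0,0,0.1,0.3,-1,0,0.3],[0,0,0,0.3,-1,0,0.3],[0,0,0,0.3,-1,0,0.3],[0,0,0,0.3,-1,0,0.3],[0,0,0,0.2,-0.5,0,0.3]]]'
python3 go.py 457 -1 70 186.3
```

```text
t: 13.45
eef_pos: [0.4975, 0.1664, 0.0779]
orientation: [-0.063, 0.998, 0.001, 0.005]
ft_force: [-0.4, -0.6, -2.8]
finger_gap: 0.0454
t: 13.95
eef_pos: [0.47, 0.0204, 0.0779]
orientation: [-0.058, 0.998, 0.0, 0.005]
ft_force: [0.2, 0.3, -2.0]
finger_gap: 0.0456
t13.9 p [470.   20.4  77.9] yaw -173.3 q6 -0.21 gap 45.6 F [ 0.2  0.3 -2. ] | turn [0.   0.12 0.08] shift [ 0.51 -0.66  0.26]
```

```bash
python3 -m pendant '[[[0,0.1,0.08,0.35,-0.45,0.1,0.3],[0,0,0,0.1,-0.15,0.2,0.3],[0,0,0,0,0,0,0.3]]]'
python3 go.py 457 -1 39 186.3
```

```text
t: 14.25
eef_pos: [0.458, -0.0018, 0.0688]
orientation: [-0.053, 0.999, -0.0, 0.001]
ft_force: [-0.7, -0.7, -2.6]
finger_gap: 0.0457
t14.2 p [458.   -1.8  68.8] yaw -174.0 q6 -0.25 gap 45.7 F [-0.7 -0.7 -2.6] | turn [-0.    0.03 -0.05] shift [0.03 0.03 0.99]
```

```bash
python3 -m pendant '[[[0,0.03,0,0.03,0.03,0.35,0.3],[0,0,0,0,0,0.35,0.3],[0,0,0,0,0,0.2,0.3],[0,0,0,0,0,0.08,0.3]]]'
python3 go.py 457 -1 39 186.3
```

```text
t: 14.65
eef_pos: [0.458, 0.0013, 0.0369]
orientation: [-0.054, 0.999, 0.0, 0.001]
ft_force: [-0.1, -0.1, -2.7]
finger_gap: 0.045
t14.7 p [458.    1.3  36.9] yaw -173.8 q6 -0.25 gap 45.0 F [-0.1 -0.1 -2.7] | turn [ 0.01  0.01 -0.01] shift [ 0.04 -0.07 -0.07]
```

```bash
python3 -m pendant '[[[0,0,0,0.03,-0.07,0,0.3],[0,0,0,0,0,0.08,0.3],[0,0,0,0,0,0,0.3]]]'
python3 go.py 457 -1 39 186.3
```

```text
t: 14.95
eef_pos: [0.4583, -0.0002, 0.0376]
orientation: [-0.055, 0.998, 0.0, 0.002]
ft_force: [0.9, 0.8, -1.7]
finger_gap: 0.0454
t14.9 p [ 4.583e+02 -2.000e-01  3.760e+01] yaw -173.6 q6 -0.25 gap 45.4 F [ 0.9  0.8 -1.7] | turn [0.   0.04 0.01] shift [ 0.04 -0.02 -0.05]
```

```bash
python3 -m pendant '[[[0,0,0,0,0,0.03,0.3],[0,0,0,0,0,0,0.6],[0,0,0,0,0,0,0.75],[0,0,0,0,0,0,0.8]]]'
python3 -m pendant '[[[0,0,0,0,0,-0.5,0.8],[0,0,0,0,0,-0.8,0.8],[0,0,0,0,0,-1,0.8],[0,0,0,0,0,-1,0.8]]]'
python3 -m pendant '[[[0,0,0,0,0,0,0.8]]]'
python3 - <<'E'
from m import *
f=cam('wrist');P=cloud(f)
print(rect(P,None,100,20,420,330,.065,.078),rect(P,None,100,20,420,330,.037,.046))
save(f,'w6.png',None,1)
E
python3 go.py 668 -149 110 169.8
```

```text
t: 15.35
eef_pos: [0.4597, -0.0006, 0.0374]
orientation: [-0.056, 0.998, -0.0, 0.003]
ft_force: [-0.1, 0.2, 0.6]
finger_gap: 0.0683
t: 15.75
eef_pos: [0.4547, -0.0001, 0.1346]
orientation: [-0.055, 0.998, 0.001, -0.003]
ft_force: [0.5, -0.1, -0.2]
finger_gap: 0.0684
t: 15.85
eef_pos: [0.4578, -0.0006, 0.1382]
orientation: [-0.055, 0.998, 0.0, 0.001]
ft_force: [1.0, 0.2, 0.5]
finger_gap: 0.0684
[458.2  -2.4  71.6  60.5  46.1   6.4] [ 4.557e+02 -4.000e-01  4.160e+01  8.740e+01  6.810e+01  6.300e+00]
t15.9 p [456.7  -0.5 136.4] yaw -173.7 q6 -0.25 gap 68.0 F [1.1 0.3 0.6] | turn [ 0.01 -0.01  3.31] shift [-7.81 -3.63  0.88]
```

View pics/w6.png

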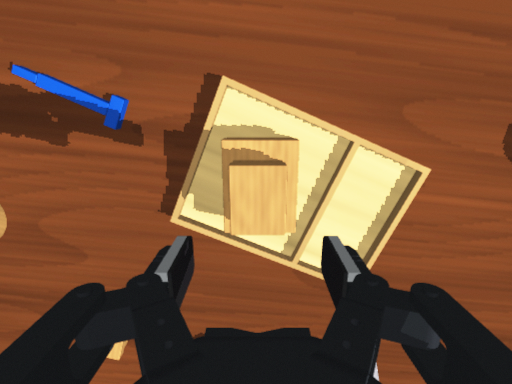

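The medium carton, px (230–288,165–235), sits on the large one. It is off by about 2.5 and 2 mm and 0.1°, inside tolerance. Next is the small carton.

```bash
python3 -m pendant '[[[0,0,1,0,0,0,0.7],[0,0,1,-0.3,-0.1,0,0.7],[0,0,1,-0.6,-0.3,0,0.7],[0,0,0.3,-1,-0.4,0,0.7],[0,0,0,-1,-0.5,0,0.7]]]'
python3 -m pendant '[[[0,0,0,-1,-0.5,0.1,0.7],[0,0,0,-1,-0.5,0.1,0.7],[0,0,0,-1,-0.5,0.1,0.7],[0,0,0,-1,-0.5,0.1,0.7]]]'
python3 go.py 668 -149 100 169.8
```

```text
t: 16.4
eef_pos: [0.5322, -0.0486, 0.1293]
orientation: [0.093, 0.996, 0.001, -0.006]
ft_force: [0.7, 0.7, 0.6]
finger_gap: 0.0594
t: 16.8
eef_pos: [0.6393, -0.1319, 0.1073]
orientation: [0.093, 0.996, 0.002, -0.011]
ft_force: [0.5, 0.4, 1.2]
finger_gap: 0.0596
t16.8 p [ 639.3 -131.9  107.3] yaw 169.4 q6 -0.12 gap 59.6 F [0.5 0.4 1.2] | turn [ 0.03 -0.26 -0.08] shift [-1.04 -0.39  0.24]
```

```bash
python3 -m pendant '[[[0,-0.26,0,-0.4,-0.15,0.3,0.7],[0,0,0,0,0,0,0.7]]]'
python3 - <<'E'
from m import *
f=cam('wrist');P=cloud(f)
print(rect(P,None,150,60,400,240,.021,.03))
E
python3 go.py 668 -149 -4 169.8
```

```text
t: 17.0
eef_pos: [0.6516, -0.1415, 0.0922]
orientation: [0.094, 0.996, 0.001, -0.001]
ft_force: [-0.0, 0.6, -0.8]
finger_gap: 0.0595
[ 668.  -151.3   26.5   32.1   25.5  -10.3]
t17.1 p [ 651.1 -141.2   92.7] yaw 169.2 q6 -0.12 gap 59.6 F [ 0.5 -0.  -0.2] | turn [ 0.02 -0.04 -0.12] shift [-0.6  -0.16  3.22]
```

```bash
python3 -m pendant '[[[0,-0.04,-0.1,-0.3,-0.08,0.7,0.6],[0,0,0,-0.3,-0.06,0.7,0.6],[0,0,0,0,0,0.7,0.6],[0,0,0,0,0,0.6,0.6]]]'
python3 go.py 668 -150 -2 169.7
```

```text
t: 17.45
eef_pos: [0.667, -0.1461, 0.0119]
orientation: [0.088, 0.996, 0.001, 0.0]
ft_force: [0.5, -0.3, -0.3]
finger_gap: 0.0514
t17.4 p [ 667.  -146.1   11.9] yaw 169.9 q6 -0.13 gap 51.4 F [ 0.5 -0.3 -0.3] | turn [0.03 0.   0.03] shift [-0.06 -0.12  0.46]
```

```bash
python3 -m pendant '[[[0.03,0,0,-0.05,-0.12,0.35,0.6],[0,0,0,0,0,0.1,0.6],[0,0,0,0,0,0,0.6]]]'
python3 go.py 668 -150 -2 169.7
python3 -m pendant '[[[0,0,0,0,0,0,0.4],[0,0,0,0,0,0,0.25],[0,0,0,0,0,0,0.15],[0,0,0,0,0,0,0.15],[0,0,0,0,0,0,0.15]]]' 30
python3 go.py 668 -150 -2 169.7
```

```text
t: 17.75
eef_pos: [0.6632, -0.1474, -0.005]
orientation: [0.088, 0.996, 0.001, -0.004]
ft_force: [0.6, 0.1, 0.5]
finger_gap: 0.0512
t17.8 p [ 663.2 -147.4   -5. ] yaw 169.9 q6 -0.14 gap 51.2 F [0.6 0.1 0.5] | turn [ 0.01 -0.1   0.05] shift [-0.17 -0.06 -0.1 ]
t: 18.25
eef_pos: [0.6655, -0.1478, -0.0009]
orientation: [0.087, 0.996, 0.0, -0.001]
ft_force: [0.6, -0.2, 0.0]
finger_gap: 0.0259
t18.2 p [ 665.5 -147.8   -0.9] yaw 170.0 q6 -0.14 gap 25.9 F [ 0.6 -0.2  0. ] | turn [ 0.   -0.03  0.05] shift [-0.1  -0.06  0.04]
```

```bash
python3 -m pendant '[[[0,0,0,0,0,-0.5,0.15],[0,0,0,0,0,-0.9,0.15],[0,0,-1,0,0,-1,0.15],[0,0,-1,0,0,-1,0.15],[0,0,-1,0,0,-0.5,0.15]]]'
python3 go.py 455.7 -2.7 105 186.4
```

```text
t: 18.75
eef_pos: [0.6627, -0.1471, 0.116]
orientation: [-0.048, 0.999, 0.002, -0.005]
ft_force: [0.8, -0.7, -0.1]
finger_gap: 0.0257
t18.8 p [ 662.7 -147.1  116. ] yaw -174.5 q6 -0.41 gap 25.7 F [ 0.8 -0.7 -0.1] | turn [ 0.05 -0.12 -0.18] shift [6.32 5.55 0.37]
```

```bash
python3 -m pendant '[[[0,0,-0.18,0.5,0.4,0,0.15],[0,0,0,0.9,0.8,0,0.15],[0,0,0,0.9,0.8,0,0.15],[0,0,0,0.9,0.8,0,0.15],[0,0,0,0.9,0.8,0,0.15]]]'
python3 -m pendant '[[[0,0,0,0.9,0.8,0,0.15],[0,0,0,0.6,0.5,0,0.15],[0,0,0,0.2,0.2,0,0.15],[0,0,0,0,0,0,0.15]]]'
python3 go.py 455.7 -2.7 72 186.4
```

```text
t: 19.25
eef_pos: [0.5322, -0.0551, 0.1213]
orientation: [-0.055, 0.998, -0.001, 0.002]
ft_force: [0.3, 1.0, -0.3]
finger_gap: 0.0255
t: 19.65
eef_pos: [0.47, -0.0122, 0.1215]
orientation: [-0.056, 0.998, -0.0, 0.001]
ft_force: [1.0, 0.6, 0.7]
finger_gap: 0.0255
t19.6 p [470.  -12.2 121.5] yaw -173.6 q6 -0.27 gap 25.5 F [1.  0.6 0.7] | turn [-0.01  0.03  0.01] shift [0.44 0.37 1.65]
```

```bash
python3 -m pendant '[[[0,0.03,0,0.4,0.35,0.3,0.15],[0,0,0,0.05,0.05,0.5,0.15],[0,0,0,0,0,0.3,0.15],[0,0,0,0,0,0,0.15]]]'
python3 go.py 455.7 -2.7 72 186.4; python3 - <<'E'
from m import *
f=cam('wrist');save(f,'w7.png',(130,60,390,320),2)
E
```

```text
t: 20.05
eef_pos: [0.462, -0.0043, 0.0892]
orientation: [-0.055, 0.998, -0.002, 0.004]
ft_force: [-0.3, 0.5, -1.0]
finger_gap: 0.0254
t20.1 p [462.   -4.3  89.2] yaw -173.7 q6 -0.26 gap 25.4 F [-0.3  0.5 -1. ] | turn [-0.05  0.09 -0.02] shift [0.2  0.08 0.57]
```

View pics/w7.png

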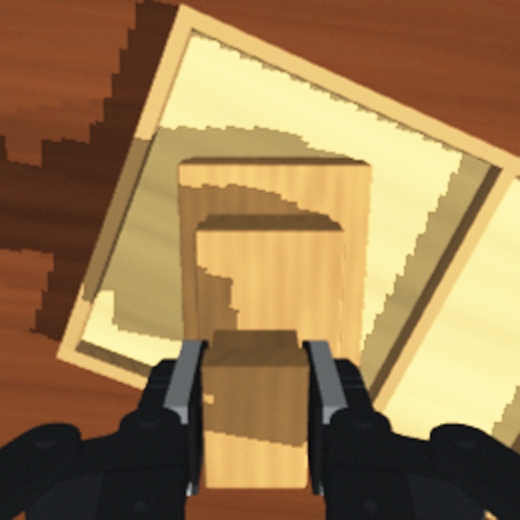

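The small carton is held upright, with its top at px (205–308,365–488) of the crop. I'll measure its in-hand position directly.

```bash
python3 - <<'E'
from m import *
f=cam('wrist');P=cloud(f);s=read_state()
g=f['image'].astype(int);mk=(g[...,0]-g[...,2])>40
r=rect(P,None,200,200,320,330,.108,.125,mk);print(r,s['eef_pos']*1e3)
E
python3 -m pendant '[[[-0.04,0.06,0,0.18,0.08,0.25,0.15],[0,0,0,0,0,0.05,0.15]]]'
python3 go.py 455.7 -2.7 72 186.4
```

```text
[467.3  -5.9 119.6  34.8  25.9   6.8] [462.69155986  -4.3731449   90.2438512 ]
t: 20.35
eef_pos: [0.4585, -0.0032, 0.0816]
orientation: [-0.055, 0.998, -0.0, 0.003]
ft_force: [-0.8, 0.4, -1.1]
finger_gap: 0.0251
t20.4 p [458.5  -3.2  81.6] yaw -173.7 q6 -0.26 gap 25.1 F [-0.8  0.4 -1.1] | turn [-0.01  0.07 -0.02] shift [0.09 0.03 0.32]
```

```bash
python3 -m pendant '[[[0,0.07,0,0.14,-0.04,0.12,0.15],[0,0,0,0,0,0.12,0.15],[0,0,0,0,0,0.05,0.15]]]'
python3 go.py 454 -1.3 70 186.4
```

```text
t: 20.65
eef_pos: [0.4547, -0.0052, 0.0725]
orientation: [-0.055, 0.999, -0.001, 0.0]
ft_force: [-0.1, 0.7, -1.0]
finger_gap: 0.0252
t20.6 p [454.7  -5.2  72.5] yaw -173.7 q6 -0.26 gap 25.2 F [-0.1  0.7 -1. ] | turn [-0.02  0.   -0.03] shift [0.01 0.13 0.08]
```

```bash
python3 -m pendant '[[[0,0,0,0,0.12,0,0.15],[0,0,0,0,0.03,0,0.15],[0,0,0,0,0,0.07,0.15],[0,0,0,0,0,0,0.15]]]'
python3 go.py 454 -1.3 70 186.4
python3 - <<'E'
from m import *
f=cam('wrist');P=cloud(f)
g=f['image'].astype(int);mk=(g[...,0]-g[...,2])>40
print(rect(P,None,200,200,320,330,.09,.11,mk))
E
```

```text
t: 21.05
eef_pos: [0.4541, -0.0002, 0.0702]
orientation: [-0.055, 0.999, -0.001, 0.0]
ft_force: [-0.1, -0.7, -0.8]
finger_gap: 0.0251
t21.1 p [ 4.541e+02 -2.000e-01  7.020e+01] yaw -173.7 q6 -0.25 gap 25.1 F [-0.1 -0.7 -0.8] | turn [-0.02  0.   -0.02] shift [ 0.01 -0.04  0.01]
[459.   -1.7 100.   34.8  25.9   6.7]
```

```bash
python3 -m pendant '[[[0,0,0,0,-0.03,0.05,0.15],[0,0,0,0,0,0.03,0.15],[0,0,0,0,0,0,0.15]]]'
python3 go.py 454 -1.3 70 186.4
```

```text
t: 21.4
eef_pos: [0.4546, -0.0012, 0.0679]
orientation: [-0.055, 0.998, -0.001, 0.001]
ft_force: [0.1, 0.6, -0.2]
finger_gap: 0.0251
t21.4 p [454.6  -1.2  67.9] yaw -173.7 q6 -0.25 gap 25.1 F [ 0.1  0.6 -0.2] | turn [-0.02  0.01 -0.02] shift [ 0.02  0.   -0.07]
```

```bash
python3 -m pendant '[[[0,0,0,0,0,0.02,0.15],[0,0,0,0,0,0,0.35],[0,0,0,0,0,0,0.5],[0,0,0,0,0,0,0.6],[0,0,0,0,0,0,0.6]]]'
python3 -m pendant '[[[0,0,0,0,0,-0.4,0.6],[0,0,0,0,0,-0.7,0.6],[0,0,0,0,0,-1,0.6],[0,0,0,0,0,-0.7,0.6],[0,0,0,0,0,0,0.6]]]'
python3 - <<'E'
from m import *
f=cam('wrist');P=cloud(f)
for a in [(.09,.106),(.065,.078),(.037,.046)]: print(rect(P,None,100,20,420,330,*a))
save(f,'w8.png',None,1)
E
python3 go.py 389 -303 130 189
```

```text
t: 21.9
eef_pos: [0.4551, -0.0014, 0.0679]
orientation: [-0.055, 0.999, -0.001, 0.001]
ft_force: [0.4, -0.3, -0.3]
finger_gap: 0.051
t: 22.4
eef_pos: [0.4533, -0.0011, 0.1534]
orientation: [-0.055, 0.999, -0.001, -0.001]
ft_force: [1.5, -0.2, 0.3]
finger_gap: 0.051
[459.9  -2.5  97.5  33.9  25.6   5.9]
[457.7  -2.4  71.7  59.8  46.1   6.5]
[455.4  -0.5  41.7  87.1  68.    6.2]
t22.4 p [452.7  -1.  152.1] yaw -173.7 q6 -0.25 gap 51.3 F [ 0.6  1.  -0.4] | turn [-0.01 -0.04 -0.55] shift [ 3.67 -9.61  0.74]
```

View pics/w8.png

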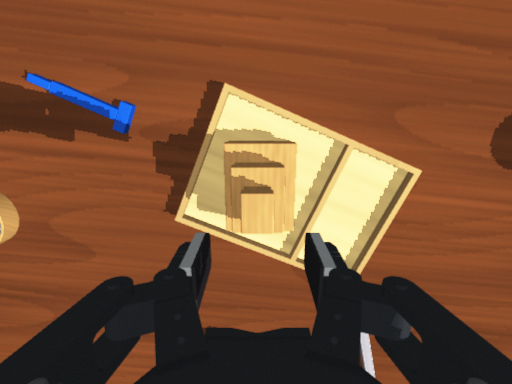

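The full stack shows small, medium and large nested concentrically at px (225–297,142–234). Offsets are about 2.2 mm between each pair, and yaw agrees within 0.6°. Now the spike, measuring the fingertip position with narrowed jaws on the way.

```bash
python3 -m pendant '[[[0,0,-0.5,0.3,-0.8,0,0.15],[0,0,0,0.4,-1,0,0.15],[0,0,0,0.4,-1,0,0.15],[0,0,0,0.4,-1,0,0.15],[0,0,0,0.4,-1,0,0.15]]]'
python3 -m pendant '[[[0,0,0,0.3,-1,0,0.15],[0,0,0,0.2,-1,0,0.15],[0,0,0,0,-0.6,0,0.15],[0,0,0,0,0,0,0.15]]]'
python3 - <<'E'
from m import *
f=cam('wrist');z=f['z_map'];K=np.array(f['mtx']);v,u=np.indices(z.shape)
p=np.stack([(u-K[0,2])/K[0,0]*z,(v-K[1,2])/K[1,1]*z,z],-1);M=np.array(f['mount']);p=p@M[:3,:3].T+M[:3,3]
m=(z>0)&(abs(p[...,0])<.013)&(abs(p[...,1])<.04)&(p[...,2]<.05); q=p[m][:,2]*1e3; print('tip z',np.percentile(q,[90,99,99.9,100]))
P=cloud(f);print(rect(P,None,60,20,450,240,.008,.016))
save(f,'w9.png',None,1)
E
python3 go.py 389 -303 60 189
```

```text
t: 22.95
eef_pos: [0.4147, -0.1521, 0.1463]
orientation: [-0.082, 0.997, 0.002, -0.004]
ft_force: [-0.2, -0.5, 1.1]
finger_gap: 0.013
t: 23.35
eef_pos: [0.4087, -0.236, 0.1405]
orientation: [-0.079, 0.997, 0.004, -0.007]
ft_force: [-0.2, 0.6, -0.1]
finger_gap: 0.0126
tip z [-44.40933066 -16.55994759  -9.2886673   -6.70012356]
[ 388.5 -300.9   12.6  100.1   29.7    4. ]
t23.4 p [ 408.2 -234.6  140.3] yaw -170.9 q6 -0.81 gap 12.7 F [ 0.2 -0.3  0.1] | turn [ 0.12 -0.16  0.03] shift [ 0.99 -2.15  2.68]
```

View pics/w9.png

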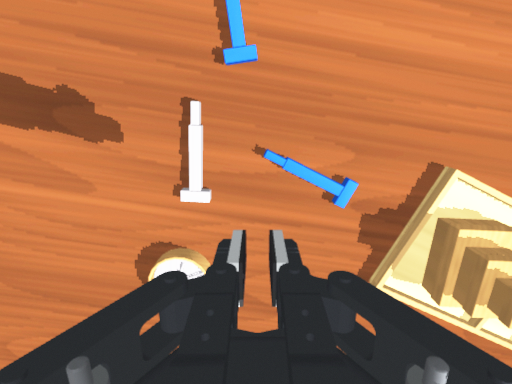

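Bare steel spike at px (195,102–202), with its head at (196,196). Blue spikes at (240,40) and (310,178) are to be avoided. Axis by PCA:

```bash
cat > sp.py <<'E'
from m import *
f=cam('wrist');P=cloud(f);g=f['image'].astype(int)
q=P[20:235,100:290];h=g[20:235,100:290]
m=(q[...,2]>.007)&(q[...,2]<.018)&(abs(h[...,0]-h[...,2])<40)&(h.min(-1)>110)&(np.hypot(q[...,0]-.389,q[...,1]+.303)<.07)
n,l,st,_=cv2.connectedComponentsWithStats(m.astype(np.uint8));m=l==1+np.argmax(st[1:,4])
p=q[m][:,:2];c=p.mean(0);w,V=np.linalg.eigh(np.cov((p-c).T));a=V[:,1]*np.sign(V[0,1]);t=(p-c)@a
print(m.sum(),'yaw %.1f'%np.degrees(np.arctan2(a[1],a[0])),'len %.1f'%(np.ptp(t)*1e3),'mid',np.round((c+a*(t.max()+t.min())/2)*1e3,1),'com',np.round(c*1e3,1))
E
python3 sp.py
python3 -m pendant '[[[0.1,-0.15,0,0.3,-0.7,0.3,0.35],[0,0,0,0.2,-0.6,0.4,0.35],[0,0,0,0.1,-0.4,0.4,0.35],[0,0,0,0,0,0,0.35]]]'
python3 sp.py; python3 go.py 393 -303 40 188
```

```text
1433 yaw 5.8 len 99.2 mid [ 388.6 -302.3] com [ 394.6 -301.7]
t: 23.85
eef_pos: [0.3992, -0.2821, 0.1054]
orientation: [-0.084, 0.996, 0.003, -0.001]
ft_force: [0.4, 0.6, 0.2]
finger_gap: 0.0296
1627 yaw 5.7 len 99.8 mid [ 388.4 -302.8] com [ 395.3 -302.1]
t23.9 p [ 399.4 -281.6  106. ] yaw -170.3 q6 -0.92 gap 29.9 F [-0.8  0.6  0.3] | turn [ 0.07 -0.    0.34] shift [ 0.31 -0.68  2.2 ]
```

```bash
python3 -m pendant '[[[0.05,0,0.8,0.1,-0.3,0.3,0.35],[0,0,0,0.1,-0.3,0.6,0.35],[0,0,0,0,0,0.6,0.35],[0,0,0,0,0,0,0.35]]]'
python3 go.py 393.4 -302.3 -6 185.7
```

```text
t: 24.3
eef_pos: [0.3981, -0.2966, 0.0618]
orientation: [-0.051, 0.999, 0.001, 0.001]
ft_force: [-1.0, 1.3, 0.0]
finger_gap: 0.0298
t24.3 p [ 398.1 -296.6   61.8] yaw -174.1 q6 -0.87 gap 29.8 F [-1.   1.3  0. ] | turn [0.03 0.02 0.03] shift [ 0.17 -0.17  2.26]
```

```bash
python3 -m pendant '[[[0.03,0,0,0.15,-0.17,0.6,0.35],[0,0,0,0,0,0.6,0.35],[0,0,0,0,0,0.5,0.35],[0,0,0,0,0,0.2,0.35]]]'
python3 go.py 393.4 -302.3 -6 185.7
```

```text
t: 24.7
eef_pos: [0.398, -0.3009, 0.0082]
orientation: [-0.054, 0.999, -0.002, 0.003]
ft_force: [-0.7, 0.1, -0.4]
finger_gap: 0.0302
t24.7 p [ 398.  -300.9    8.2] yaw -173.9 q6 -0.88 gap 30.2 F [-0.7  0.1 -0.4] | turn [-0.04  0.07  0.09] shift [ 0.16 -0.03  0.47]
```

```bash
python3 -m pendant '[[[-0.03,0.05,0,0.16,-0.03,0.25,0.35],[0,0,0,0,0,0.2,0.35],[0,0,0,0,0,0,0.35]]]'
python3 go.py 393.4 -302.3 -6 185.7
python3 -m pendant '[[[0,0,0,0,0,0,0.2],[0,0,0,0,0,0,0.05],[0,0,0,0,0,0,0],[0,0,0,0,0,0,0]]]' 60
python3 go.py 393.4 -302.3 -6 185.7
```

```text
t: 25.0
eef_pos: [0.3942, -0.302, -0.0044]
orientation: [-0.054, 0.999, -0.001, 0.001]
ft_force: [0.0, 0.9, 0.7]
finger_gap: 0.0299
t25.0 p [ 394.2 -302.    -4.4] yaw -173.8 q6 -0.89 gap 29.9 F [0.  0.9 0.7] | turn [-0.02  0.03  0.11] shift [ 0.03 -0.01  0.05]
t: 25.4
eef_pos: [0.3949, -0.3026, -0.0032]
orientation: [-0.054, 0.999, -0.001, 0.002]
ft_force: [-0.5, -0.0, -1.2]
finger_gap: 0.0096
t25.4 p [ 394.9 -302.6   -3.2] yaw -173.8 q6 -0.89 gap 9.6 F [-0.5 -0.  -1.2] | turn [-0.03  0.05  0.11] shift [0.05 0.02 0.09]
```

```bash
python3 -m pendant '[[[0,0,0,0,0,-0.5,0],[0,0,0,0,0,-0.9,0],[0,0,0,0,0,-1,0],[0,0,0,0,0,-0.7,0]]]'
python3 - <<'E'
from m import *
f=cam('wrist');save(f,'w10.png',None,1)
E
python3 go.py 491 104.3 90 163.3
```

```text
t: 25.8
eef_pos: [0.3914, -0.2994, 0.0889]
orientation: [-0.054, 0.999, 0.002, -0.001]
ft_force: [0.1, -0.3, -1.0]
finger_gap: 0.0098
t25.9 p [ 392.8 -300.9   91.9] yaw -173.8 q6 -0.89 gap 10.1 F [ 0.3 -1.   0.6] | turn [0.01 0.01 4.59] shift [ 0.75 13.88  0.06]
```

View pics/w10.png

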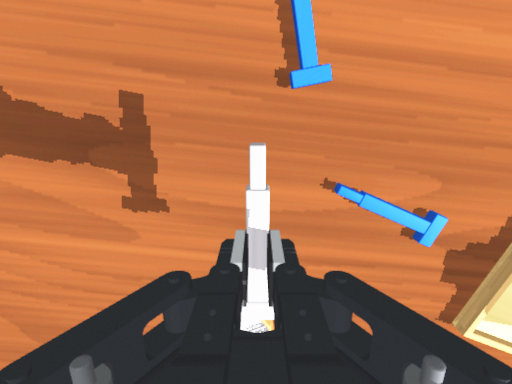

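Spike held straight in the jaws, px (258,143–330). Raising it well over the stack (top 97 mm) before crossing.

```bash
python3 -m pendant '[[[0,0,0.9,0,0,-0.7,0],[0,0,0.9,0,0,-0.7,0],[0,0,0.9,0,0,-0.7,0],[0,0,0.9,0,0,-0.5,0],[0,0,0.9,0,0,0,0]]]'
python3 go.py 491 104.3 160 163.3
```

```text
t: 26.35
eef_pos: [0.3925, -0.3008, 0.1717]
orientation: [0.149, 0.989, 0.001, 0.0]
ft_force: [-0.2, 0.1, -2.0]
finger_gap: 0.01
t26.4 p [ 392.5 -300.8  171.7] yaw 162.8 q6 -0.48 gap 10.0 F [-0.2  0.1 -2. ] | turn [ 0.01  0.01 -0.09] shift [ 0.74 13.88  0.39]
```

```bash
python3 -m pendant '[[[0,0,-0.1,0,0.5,0,0],[0,0,0,0,1,0,0],[0,0,0,0,1,0,0],[0,0,0,0,1,0,0],[0,0,0,0,1,0,0]]]'
python3 -m pendant '[[[0,0,0,0,1,0,0],[0,0,0,0.1,1,0,0],[0,0,0,0.1,1,0,0],[0,0,0,0.1,1,0,0],[0,0,0,0.1,1,0,0]]]'
python3 go.py 491 104.3 160 163.3
```

```text
t: 26.85
eef_pos: [0.4316, -0.1675, 0.1689]
orientation: [0.145, 0.989, 0.001, -0.0]
ft_force: [1.0, -1.1, -0.7]
finger_gap: 0.0099
t: 27.35
eef_pos: [0.4601, -0.0091, 0.1652]
orientation: [0.14, 0.99, 0.003, -0.003]
ft_force: [0.3, 0.2, -1.5]
finger_gap: 0.01
t27.4 p [460.1  -9.1 165.2] yaw 163.9 q6 0.12 gap 10.0 F [ 0.3  0.2 -1.5] | turn [ 0.05 -0.09  0.12] shift [0.1  3.92 0.17]
```

```bash
python3 -m pendant '[[[0,0,0.1,0,1,0,0],[0,0,0,0,1,0,0],[0,0,0,0,1,0,0],[0,0,0,0.1,0.8,0,0],[0,0,0,0,0.2,0.2,0]]]'
python3 go.py 492.4 109 40 163.3
```

```text
t: 27.85
eef_pos: [0.4873, 0.1187, 0.156]
orientation: [0.137, 0.991, 0.004, -0.006]
ft_force: [-1.1, -0.7, -1.6]
finger_gap: 0.01
t27.9 p [487.3 118.7 156. ] yaw 164.2 q6 0.38 gap 10.0 F [-1.1 -0.7 -1.6] | turn [ 0.07 -0.15  0.19] shift [-0.26 -0.26  3.87]
```

```bash
python3 -m pendant '[[[0.07,-0.15,0.19,-0.2,-0.3,0.7,0],[0,0,0,0,0,0.9,0],[0,0,0,0,0,0.9,0],[0,0,0,0,0,0.7,0],[0,0,0,0,0,0.2,0]]]'
python3 go.py 492.4 109 2 163.3
```

```text
t: 28.35
eef_pos: [0.4869, 0.1096, 0.0471]
orientation: [0.141, 0.99, -0.001, -0.001]
ft_force: [-0.9, 0.8, -1.2]
finger_gap: 0.0097
t28.4 p [486.9 109.6  47.1] yaw 163.8 q6 0.38 gap 9.7 F [-0.9  0.8 -1.2] | turn [-0.03 -0.03  0.1 ] shift [-0.18  0.03  1.5 ]
```

```bash
python3 -m pendant '[[[0,0,0.1,-0.1,0,0.5,0],[0,0,0,-0.05,0,0.5,0],[0,0,0,0,0,0.25,0],[0,0,0,0,0,0.1,0],[0,0,0,0,0,0,0]]]'
python3 go.py 492.4 109 2 163.3
```

```text
t: 28.85
eef_pos: [0.4886, 0.1073, 0.0045]
orientation: [0.145, 0.989, -0.002, -0.003]
ft_force: [-0.2, 0.2, -0.7]
finger_gap: 0.01
t28.9 p [488.6 107.3   4.5] yaw 163.3 q6 0.38 gap 10.0 F [-0.2  0.2 -0.7] | turn [-0.05 -0.07  0.01] shift [-0.11  0.09  0.08]
```

```bash
python3 -m pendant '[[[-0.05,-0.07,0,0,0,0.07,0],[0,0,0,0,0,0.03,0],[0,0,0,0,0,0,0.15],[0,0,0,0,0,0,0.3],[0,0,0,0,0,0,0.32]]]'
python3 go.py 492.4 109 2 163.3
python3 -m pendant '[[[0,0,0,0,0,-0.4,0.32],[0,0,0,0,0,-0.8,0.32],[0,0,0,0,0,-1,0.32],[0,0,0,0,0,-1,0.32],[0,0,0,0,0,-1,0.32]]]'
python3 -m pendant '[[[0,0,0,0,0.5,-1,0.32],[0,0,0,-0.5,1,0,0.32],[0,0,0,-0.5,1,0,0.32],[0,0,0,-0.5,1,0,0.32],[0,0,0,-0.5,1,0,0.32]]]'
python3 -m pendant '[[[0,0,0,0,0,0,0.32],[0,0,0,0,0,0,0.32]]]'
python3 - <<'E'
from m import *
f=cam('top');P=cloud(f)
for n,b in dict(S=(.088,.105),M=(.064,.08),L=(.036,.048)).items(): print(n,rect(P,None,200,160,290,230,*b))
B=lambda a,b,r:(int(a/1.5-r),int(b/1.5-r),int(a/1.5+r),int(b/1.5+r))
for n,a,b,r,lo,hi in [('bar',299,176,23,.008,.02),('round',211,323,18,.025,.045),('eight',137,257,18,.024,.04)]: print(n,rect(P,None,*B(a,b,r),lo,hi))
# tray-frame height map of narrow bay
q=P-np.array([.4651,.0411,0]);c,s=np.cos(np.radians(-16.7)),np.sin(np.radians(-16.7))
X=q[...,0]*c+q[...,1]*s;Y=-q[...,0]*s+q[...,1]*c
m=(abs(X)<.066)&(abs(Y-.068)<.031)&(P[...,2]>.0125)
print('spike tray',m.sum(),np.round([X[m].min()*1e3,X[m].max()*1e3,Y[m].min()*1e3,Y[m].max()*1e3,np.median(P[...,2][m])*1e3],1))
save(f,'end.png',(80,90,320,240),3)
E
python3 go.py 492 109 150 163.3
```

```text
t: 29.35
eef_pos: [0.4911, 0.1075, 0.0042]
orientation: [0.145, 0.989, 0.001, 0.003]
ft_force: [0.1, -0.1, -0.8]
finger_gap: 0.0273
t29.4 p [491.1 107.5   4.2] yaw 163.4 q6 0.38 gap 27.3 F [ 0.1 -0.1 -0.8] | turn [0.03 0.07 0.01] shift [-0.03  0.06  0.07]
t: 29.85
eef_pos: [0.4867, 0.1072, 0.1339]
orientation: [0.145, 0.989, -0.0, -0.001]
ft_force: [0.3, -0.6, -0.0]
finger_gap: 0.0275
t: 30.35
eef_pos: [0.5875, 0.2207, 0.1793]
orientation: [0.147, 0.989, 0.002, 0.007]
ft_force: [0.2, 0.1, 0.8]
finger_gap: 0.0273
t: 30.55
eef_pos: [0.59, 0.2238, 0.1805]
orientation: [0.145, 0.989, 0.002, 0.008]
ft_force: [-0.9, -0.2, 0.4]
finger_gap: 0.0273
S [ 4.589e+02 -1.000e-01  9.670e+01  3.400e+01  2.580e+01  6.000e+00]
M [4.571e+02 2.000e-01 7.050e+01 6.040e+01 4.580e+01 6.600e+00]
L [454.7   2.1  40.7  88.4  68.    6.2]
bar [662.9 163.5  11.5  99.5  11.6  19.6]
round [390.3 299.   33.1  63.9  46.   13.3]
t30.6 p [589.9 223.7 180.5] yaw 163.3 q6 0.55 gap 27.2 F [ 0.9 -0.5  0.9] | turn [ 0.09  0.18 -0.01] shift [ 2.03 -4.6   1.02]Traceback (most recent call last):
  File "<stdin>", line 5, in <module>
  File "m.py", line 5, in rect
    n,l,st,_=cv2.connectedComponentsWithStats(m.astype(np.uint8)); k=1+np.argmax(st[1:,4]); m=l==k
                                                                       ~~~~~~~~~^^^^^^^^^^
    return _wrapfunc(a, 'argmax', axis=axis, out=out, **kwds)
    return bound(*args, **kwds)
ValueError: attempt to get argmax of an empty sequence
```

The stack is good. The arm hides the round and eight-sided boxes, so I'm moving it aside, high above the stack, for a clear last look.

```bash
python3 -m pendant '[[[0,0,0,0,-1,-0.2,0.32],[0,0,0,0,-1,-0.2,0.32],[0,0,0,0,-1,0,0.32],[0,0,0,0,-1,0,0.32],[0,0,0,0,-1,0,0.32]]]'
python3 -m pendant '[[[0,0,0,0,-1,0,0.32],[0,0,0,0,-1,0,0.32],[0,0,0,0,-1,0,0.32],[0,0,0,0,-1,0,0.32],[0,0,0,0,-1,0,0.32]]]'
python3 -m pendant '[[[0,0,0,0,-1,0,0.32],[0,0,0,0,-1,0,0.32],[0,0,0,0,-1,0,0.32],[0,0,0,0,-0.5,0,0.32],[0,0,0,0,0,0,0.32]]]'
python3 - <<'E'
from m import *
f=cam('top');P=cloud(f);save(f,'end.png',(80,90,320,240),3)
q=P-np.array([.4651,.0411,0]);c,s=np.cos(np.radians(-16.7)),np.sin(np.radians(-16.7))
X=q[...,0]*c+q[...,1]*s;Y=-q[...,0]*s+q[...,1]*c
m=(abs(X)<.066)&(abs(Y-.068)<.031)&(P[...,2]>.0125)
if m.any(): print('spike tray',m.sum(),np.round([X[m].min()*1e3,X[m].max()*1e3,Y[m].min()*1e3,Y[m].max()*1e3,np.median(P[...,2][m])*1e3],1))
B=lambda a,b,r:(int(a/1.5-r),int(b/1.5-r),int(a/1.5+r),int(b/1.5+r))
for n,b in dict(S=(200,160,290,230,.088,.105),M=(200,160,290,230,.064,.08),L=(200,160,290,230,.036,.048),bar=(*B(299,176,23),.008,.02),round=(*B(211,323,18),.025,.045),eight=(*B(137,257,18),.024,.04)).items():
  try: print(n,rect(P,None,*b))
  except ValueError: print(n,'hidden')
E
```

```text
t: 31.1
eef_pos: [0.5412, 0.0755, 0.1934]
orientation: [0.144, 0.99, 0.003, 0.008]
ft_force: [-0.2, -0.8, -0.4]
finger_gap: 0.0272
t: 31.6
eef_pos: [0.4888, -0.0762, 0.1947]
orientation: [0.146, 0.989, 0.002, 0.008]
ft_force: [0.2, -0.1, 1.0]
finger_gap: 0.0272
t: 32.1
eef_pos: [0.4484, -0.184, 0.1962]
orientation: [0.151, 0.988, 0.001, 0.008]
ft_force: [1.1, 0.1, 0.0]
finger_gap: 0.0272
spike tray 186 [-52.   47.6  56.1  85.4  16.5]
S [459.1  -0.   96.3  34.5  25.7   6. ]
M [4.568e+02 2.000e-01 7.040e+01 6.010e+01 4.590e+01 6.300e+00]
L [454.6   2.1  40.4  88.3  67.8   6.2]
bar [663.1 163.6  11.4  99.   11.5  19.6]
round [388.3 308.1  33.3  63.7  63.5  74.2]
eight [501.8 447.8  29.6  60.7  59.9 -61.2]
```

View pics/end.png

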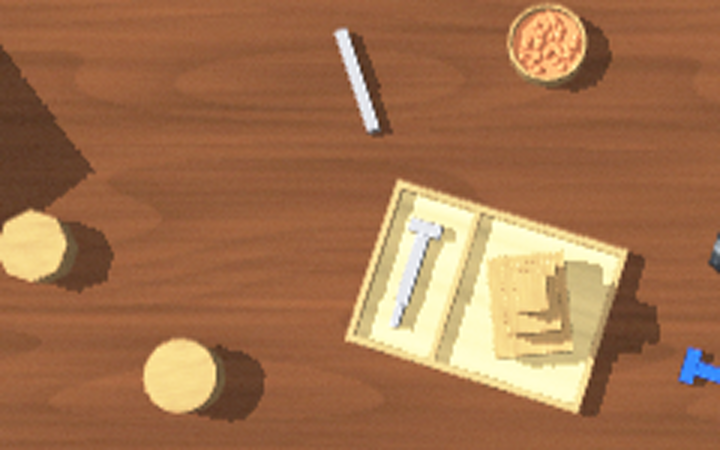

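The spike, crop px (415,275), lies flat in the narrow bay: tray (−2,71) mm with its top at 16.5 mm. The stack at (530,300) is centred in the wide bay and the look-alikes haven't moved. Handing in.

```bash
python3 -c "
from station import finish_job; print(finish_job())"
```

```text
the job is handed in; nothing more can be done
None
```

The order is packed and handed in at about 32 s of the 93 s allowed; the interface gave no verdict. The large, medium and small cartons are stacked in the wide bay, and the bare steel spike lies flat in the narrow bay.

**Last checks (top camera, arm clear):**
- **Stack:** carton tops are at 40, 70 and 96 mm, so all three are seated. The medium is about 2–3 mm off the large, and the small about 2 mm off the medium. Their long sides agree within 0.5°.
- **Spike:** its centre is near tray (−2, +71) mm with its top at 16.5 mm, so it is flat on the floor.
- **Look-alikes:** the bar, round box and eight-sided box all read within about 1 mm of their starting positions.

**Disagreements and slips:**
- **Fingertips:** both cameras put them well behind the TCP (about 20 mm open, 8 mm near shut), not 14 mm ahead as the sheet says. I set the grasp heights from what I measured.
- **Spike angle:** the box-fit readings ranged from 4° to 11°, so I used a fit along its axis instead (5.7°).
- **Grip on the spike:** the gap read about 10 mm on its 12 mm shank, but the wrist picture showed it held straight.
- **Typed rows:** for one turn I ran the same typed rows three times in a shell loop instead of typing each call. I typed out every other move.

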